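# Feel whether the clay horses are dry

### The arm

A 6-joint arm with a two-finger parallel gripper is mounted at the origin on the work surface. World frame = base frame: x ahead of the robot, y to its left, z up, the work surface at z = 0. Lengths are in mm, angles in rad, forces in N, time in s.
With the tool pointing down it reaches from about 325 to 775 mm from the base axis. Payload 5.5 kg.
Tool frame: the origin (TCP) lies on the centre line of the jaws, within the pads' length; the fingertips stand 22 mm ahead of it and the grasp point (between the pads) lies 3 mm ahead of it; z points along the fingers, y is the direction in which the jaws open and shut (so a half turn about z gives the same grasp; the last joint's range is limited). The gripper opens to 85 mm and grips with 20 to 120 N. Pads are 22 mm wide; open, the fingers measure 114 mm over their backs; the gripper's body (76 mm by 85 mm) begins 54 mm behind the grasp point. The pads swing forward as they close: fully open they stand 13 mm farther back than shut.
Start: joints at [1.108, 0.091, 1.231, -0, 1.82, -0.057], TCP at [236.858, 551.285, 253.275] pointing down, gripper open.
Joint ranges: [-2.87, 2.87], [-0.86, 2.18], [0.17, 2.46], [-1.51, 4.65], [0.06, 2.69], [-2.65, 2.65]. Speed limits (rad/s): [2.57, 2.57, 3.01, 3.14, 3.14, 3.14].

### API

Orientations are given as a 3x3 rotation matrix whose columns are the frame's x, y, z axes.
In Python, from bench import bot gives the robot as it stands.
- The arm moves only by the tool arm_command, never from a script. Its argument "steps" is a list of rows, each an object of numbers: "x", "y", "z": the shift along the tool's x, y, z in mm; "twist": the turn about the tool's z in rad; "claw": the finger opening in mm, from 0 to 85.4. A call has 1 to 8 rows; each row shifts and turns the commanded pose from where the row before left it, along the tool's axes as they then stand; what a row does not reach is not made up. A row lasts 1/10 s, in which the tool goes at most 50 mm and 8.59 degrees, less where a joint would pass 70% of its speed; a pose out of reach is approached as far as the arm can. A call with a gripper value outside its range is refused whole. The fingers move at their own pace and stop on an object; "squeeze" is the grip in N (left out, the last holds). Time passes only in rows, so rows that do not move let the fingers close. It gives the time, the measured TCP pose, the force and the opening at its end, in the units of the state.
- bot.get_obs(): the state, without advancing time (a new reading comes with each control period).
- bot.capture(name): name is "scene" or "top" or "wrist"; returns a dict with "pixels" (400x640x3 uint8, blue, green, red), "z_map" (400x640 float32, mm along the optical axis (not along the pixel's ray), 0 where there is no reading), "mtx" (3x3 intrinsics, pixels), "eye" and "rotation" of the camera in the world. Camera axes: x right, y up, looking along -z (the intrinsics and any distortion apply to the point x, -y, -z); pixel columns grow to the right and rows downward; lengths in mm; the calibration is good to about 2 mm. A picture is of the moment at which its call begins.
- bot.close_job(): hands the job in, once; it reports no verdict.
The state is a dict: "clock": time; "qpos": joint angles; "qd": joint speeds; "joint_efforts": joint torques, N m; "tcp_pos": TCP position; "eef_rot": TCP orientation; "force": force on the tool from outside, world axes, zero at the start; "torque": the same for the moment, N m; "grip_width": finger opening in mm.
Only numpy, scipy, OpenCV 4.12 (cv2) and the standard library are available. Lean on these libraries where they do the work, as an engineer would, in place of code of your own. Each camera call takes 0.05 s, during which the arm holds its last target.

### The job

Clay animals are drying on the ware board, and the two horses need a touch test: with the fingertips, lightly touch the large horse on the middle of its back from above for a moment and lift off, then do the same to the small horse, and finish with the hand drawn well clear of both. They are brittle, so come down slowly and gently: do not knock or press hard, do not touch their heads, and do not shift, tip or lift them; leave the other animals, the two pots and the wooden rib alone.

Things in the scene. Friction and masses are not known exactly. Their poses are not given: they have to be found in the camera images.
- mare: The large horse: Dry clay, loose, standing on its own flat clay base. Origin at the centre of the base's underside; +x towards the head, +z up. Base 140 x 80 x 10 mm with round ends; back 95 mm and ears 137 mm above the base's underside; long raised neck, two upright ears, hanging tail; about 0.6 kg, mass varies. It may stand at any of four places on the board, which the animals share.
- mare_spot (a point): Top of the large horse's back, in the middle between neck and tail, on the ridge of the trunk. The trunk is a level round bar 52 mm thick along x with rounded ends; the back is bare from 38 mm behind this point to 28 mm ahead of it, where the neck begins; the head rises 42 mm above this point. Axes as the horse's. Touch within 22 mm of this point along the back, from above.
- mare_back: Trunk of the large horse, fixed to it. Origin in the middle of the trunk, 26 mm below the top of the back. The clay is rigid: meet it slowly, at about 10 to 15 mm/s (contact faster than about 25 mm/s knocks it too hard).
- mare_head: Neck, head and ears of the large horse, fixed to it: not to be touched. Its origin and axes coincide with those of the large horse; it spans x = 32 to 96 mm, z = 64 to 137 mm, and is 27 mm wide.
- foal: The small horse, same shape as the large one: Dry clay, loose, standing on its own flat clay base. Origin at the centre of the base's underside; +x towards the head, +z up. Base 105 x 62 x 10 mm with round ends; back 72 mm and ears 103 mm above the base's underside; slim legs, long raised neck; about 0.25 kg, mass varies.
- foal_spot (a point): Top of the small horse's back, in the middle between neck and tail. The trunk is a level round bar 34 mm thick along x; the back is bare from 30 mm behind this point to 20 mm ahead of it, where the neck begins; the head rises 31 mm above this point. Axes as the horse's. Rigid too: meet it just as slowly. Touch within 16 mm of this point along the back, from above.
- foal_back: Trunk of the small horse, fixed to it. Origin in the middle of the trunk, 17 mm below the top of the back.
- foal_head: Neck, head and ears of the small horse, fixed to it: not to be touched. Its origin and axes coincide with those of the small horse; it spans x = 22 to 67 mm, z = 51 to 103 mm, and is 18 mm wide.
- cow: Bystander, a clay cow with horns and no raised neck: Dry clay, loose, standing on its own flat clay base. Origin at the centre of the base's underside; +x towards the head, +z up. Base 140 x 80 mm, back 88 mm and horn tips 104 mm high.
- dog: Bystander, a small clay dog with short neck, hanging ears and raised tail: Dry clay, loose, standing on its own flat clay base. Origin at the centre of the base's underside; +x towards the head, +z up. Base 100 x 60 mm, back 55 mm and head 75 mm high.
- pot: Bystander, open clay pinch pot, 64 mm across, 45 mm high, origin under its centre, on the board.
- vase: Bystander, small clay vase, 52 mm across, 72 mm high, origin under its centre, on the board.
- rib: Bystander, flat wooden shaping rib with round ends, 40 x 90 x 6 mm, origin under its centre, lying along its y on the board.
- board: Plywood ware board 340 x 720 x 15 mm, fixed; origin at the centre of its underside, its top 15 mm above the table. The animals, pot, vase and rib stand on it.
Not all that is in view belongs to the job. What is shaped like the foal but green, red or turquoise is not meant.

How it is judged:
By the outcome, as a careful person would: the job done as asked, in the order asked, and still so for the second after the job is handed in, with the robot touching nothing.
It also fails if it takes over 48 s, if anything falls off the work surface, if the arm or the gripper's body presses on something with over 40 N, if the wrist force passes 120 N, or if a joint passes its speed limit or range.

## Working session

There is one attempt and no reset: what is moved stays moved. The work goes in short steps, Python scripts to look and compute and a tool call to move; the robot and the scene stay as the last step left them, time stands still between calls to the robot, and variables do not carry over. Pictures are saved under pics/ and viewed, and the job is handed in when it is done.

Besides the shell and the picture viewer there is one more tool, called after "Request:" as a command line: name --argument value ..., lists and objects as JSON in quotes. arm_command: Moves the arm, as the interface text tells. Its arguments: {"type":"object","properties":{"steps":{"type":"array"},"squeeze":{"type":"number"}},"required":["steps"]}

```bash
mkdir -p pics; python3 - <<'E'
from bench import bot
import cv2,numpy as np
for n in ["scene","top"]:
    c=bot.capture(n); cv2.imwrite(f"pics/{n}1.png",c["pixels"]); np.savez(f"{n}1.npz",**c)
    print(n,c["mtx"],c["eye"],c["rotation"],list(c.keys()))
o=bot.get_obs();print(o["clock"],o["tcp_pos"],o["eef_rot"],o["force"],o["grip_width"])
E
```

```text
scene [[408.64045342   0.         323.38033801]
 [  0.         408.64045342 193.10678478]
 [  0.           0.           1.        ]] [958.93693498 538.77138964 917.42520757] [[-0.769404   -0.47792396  0.42379969]
 [ 0.6386964  -0.58515281  0.49966299]
 [ 0.00918666  0.65512204  0.75546722]] ['pixels', 'z_map', 'mtx', 'eye', 'rotation']
top [[432.40682506   0.         325.25754079]
 [  0.         432.40682506 200.78580555]
 [  0.           0.           1.        ]] [ 237.71930505   17.08754926 1283.45376647] [[ 0.02981298  0.97486223 -0.22080491]
 [-0.99955466  0.0287916  -0.00784341]
 [-0.00128892  0.22094041  0.97528646]] ['pixels', 'z_map', 'mtx', 'eye', 'rotation']
0.1 [236.76344289 551.07713538 252.23124604] [[-9.18772601e-01  3.94786365e-01 -7.95994792e-04]
 [ 3.94787154e-01  9.18771227e-01 -1.59228955e-03]
 [ 1.02722910e-04 -1.77720053e-03 -9.99998416e-01]] [-0.44440288 -0.43852875 -0.3671337 ] 85.56058623522395
```

View pics/scene1.png

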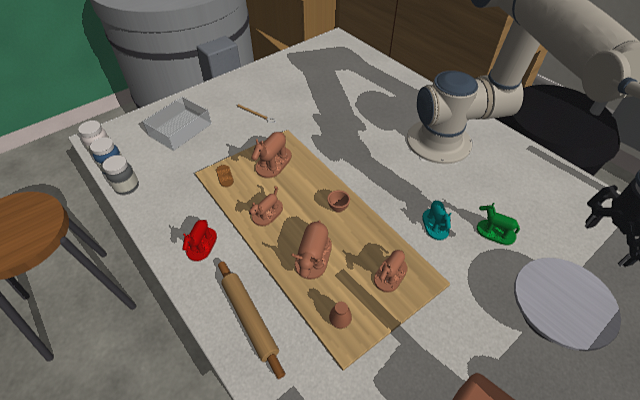

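View pics/top1.png

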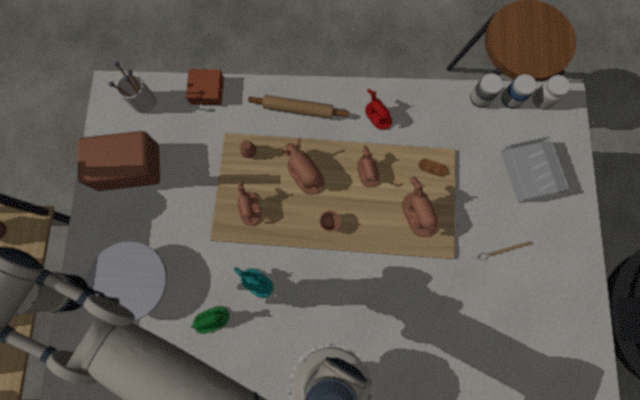

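The board holds two large animals, at top-view pixels (303,168) and (420,208), and two small ones, at (368,167) and (248,205). I'll enlarge each in both views to identify them.

```bash
python3 - <<'E'
import cv2,numpy as np
s=cv2.imread("pics/scene1.png");t=cv2.imread("pics/top1.png")
def cr(im,u,v,h=36,g=1.0):
    c=im[v-h:v+h,u-h:u+h]; c=np.clip(c.astype(float)*g,0,255).astype('uint8')
    return cv2.resize(c,(200,200),interpolation=cv2.INTER_CUBIC)
a=np.hstack([cr(s,*p) for p in [(312,250),(271,155),(266,206),(390,270)]])
b=np.hstack([cr(t,*p,g=1.6) for p in [(303,168),(420,208),(368,167),(248,205)]])
cv2.imwrite("pics/crop1.png",np.vstack([a,b]))
E
```

```text
(no output)
```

View pics/crop1.png

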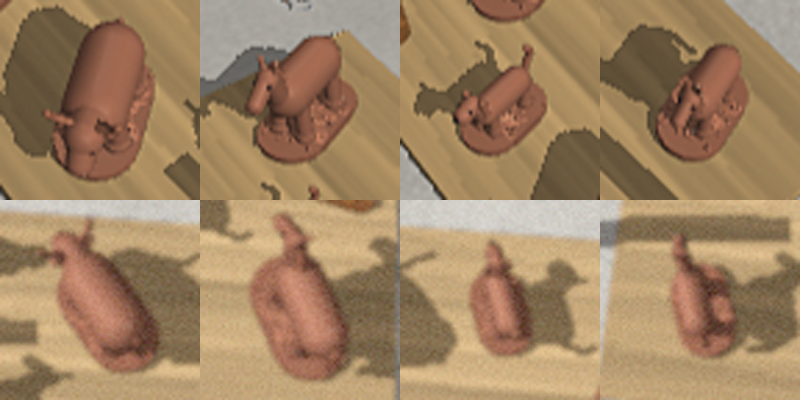

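The candidates, with scene and top pixels:
- **Cow:** (312,250) and (303,168). It has horns and no raised neck.
- **Mare:** (271,155) and (420,208). It is large, with a raised neck and upright ears.
- **Dog:** (266,206) and (368,167). It has a raised tail and a short neck.
- **Foal:** (390,270) and (248,205). It is small and clay-coloured, with a long neck and slim legs.

The mare and foal are the ones I need, and the crop confirms both. Next I'll measure them.

```bash
cat > h.py <<'E'
import numpy as np,cv2
def cloud(c):
    z=c["z_map"].astype(float);K=c["mtx"];v,u=np.mgrid[:400,:640]
    p=np.stack([(u-K[0,2])/K[0,0]*z,-(v-K[1,2])/K[1,1]*z,-z],-1)
    return p@c["rotation"].T+c["eye"]
E
python3 - <<'E'
from h import *
for n,boxes in [("top",{"mare":(380,165,450,245),"foal":(225,170,270,230)}),("scene",{"mare":(240,128,300,182),"foal":(365,240,415,300)})]:
    c=dict(np.load(n+"1.npz"));P=cloud(c);im=c["pixels"]
    hsv=cv2.cvtColor(im,cv2.COLOR_BGR2HSV)
    m=((hsv[...,0]<11)|(hsv[...,0]>170))&(hsv[...,1]>85)
    for k,(u0,v0,u1,v1) in boxes.items():
        mm=np.zeros_like(m);mm[v0:v1,u0:u1]=m[v0:v1,u0:u1];mm&=c["z_map"]>0
        q=P[mm]; top=110 if k=="mare" else 87
        print(n,k,len(q),"z pct",np.percentile(q[:,2],[1,10,50,90,99]).round(1))
        for nm,s in [("trunk top",np.abs(q[:,2]-top+4)<9),("head",q[:,2]>top+9),("base",np.abs(q[:,2]-25)<5)]:
            w=q[s]
            if len(w)<5: print(nm,len(w));continue
            cc=w[:,:2].mean(0);U,S,V=np.linalg.svd(w[:,:2]-cc,full_matrices=False)
            d=V[0]; r=(w[:,:2]-cc)@V.T
            print("  ",nm,len(w),"c",cc.round(1),"ang",np.degrees(np.arctan2(d[1],d[0])).round(1),"rng",r.min(0).round(1),r.max(0).round(1),"zmax",np.percentile(w[:,2],90).round(1))
    b=P[150:160,270:280] if n=="top" else P[300:305,345:350]
    print(n,"bgz",np.median(b[...,2]))
E
```

```text
top mare 1083 z pct [ 20.5  23.9  96.5 113.2 141.4]
   trunk top 433 c [ 488.1 -249.6] ang -153.6 rng [-55.7 -20.6] [54.7 24.3] zmax 111.3
   head 90 c [ 547.5 -224.8] ang -155.4 rng [-28.1  -9.3] [26.6  7.8] zmax 141.8
   base 330 c [ 479.3 -235.6] ang -156.2 rng [-101.9 -136.8] [64.  20.5] zmax 27.7
top foal 529 z pct [ 20.5  23.   74.4  89.1 111.4]
   trunk top 223 c [491.3 253.4] ang -166.3 rng [-35.1 -16. ] [35.5 16.4] zmax 87.7
   head 36 c [537.5 266. ] ang -164.1 rng [-17.8  -5.6] [13.9  5.8] zmax 111.9
   base 213 c [484.8 245. ] ang -178.4 rng [-55.8 -41.8] [39.  25.2] zmax 27.4
top bgz 13.52739970780408
scene mare 1182 z pct [ 22.7  25.1  79.4 122.6 144.8]
   trunk top 301 c [ 495.3 -242.1] ang 26.1 rng [-62.5 -26.3] [85.1 16.8] zmax 111.7
   head 136 c [ 555.  -222.2] ang 20.4 rng [-27.5 -14.2] [27.4 10. ] zmax 144.1
   base 378 c [ 505.7 -233.5] ang 6.5 rng [-79.4 -48.6] [54.1 33.6] zmax 28.4
scene foal 892 z pct [ 22.3  24.4  39.9  97.  111.8]
   trunk top 293 c [497.1 258.5] ang 20.5 rng [-41.9 -19.9] [63.5 15.5] zmax 88.8
   head 96 c [543.9 269.3] ang 14.5 rng [-13.8  -8.6] [16.4  7.7] zmax 111.4
   base 410 c [510.3 264.4] ang -5.5 rng [-61.9 -46.8] [38.6 27.8] zmax 27.8
scene bgz 15.688680728142685
```

```bash
python3 - <<'E'
from h import *
for k,ang,c0,top in [("mare",25,(488,-249),110),("foal",14.5,(491,253.5),87)]:
  for n in ["top","scene"]:
    c=dict(np.load(n+"1.npz"));P=cloud(c).reshape(-1,3);q=P[np.isfinite(P).all(1)]
    a=np.radians(ang);R=np.array([[np.cos(a),np.sin(a)],[-np.sin(a),np.cos(a)]])
    L=(q[:,:2]-c0)@R.T
    s=(np.abs(L)<[110,45]).all(1)&(q[:,2]>top-20);L=L[s];z=q[s,2]
    print(k,n)
    for x in range(-70,100,8):
        b=(L[:,0]>=x)&(L[:,0]<x+8)
        if b.sum()>2:
            h=z[b].max(); r=b&(z>h-6)
            print("  x",x+4,"n",b.sum(),"zmax",h.round(1),"yridge",L[r,1].mean().round(1),"ymid %.1f"%((L[b,1].min()+L[b,1].max())/2), L[b,1].min().round(),L[b,1].max().round())
E
```

```text
mare top
  x -58 n 4 zmax 97.4 yridge -3.0 ymid -1.4 -5.0 3.0
  x -50 n 23 zmax 102.6 yridge -3.2 ymid -3.8 -16.0 9.0
  x -42 n 43 zmax 108.6 yridge -1.8 ymid -2.7 -22.0 17.0
  x -34 n 50 zmax 112.7 yridge -4.0 ymid -1.7 -26.0 22.0
  x -26 n 51 zmax 116.8 yridge -6.7 ymid -3.4 -28.0 21.0
  x -18 n 49 zmax 115.0 yridge -1.3 ymid -2.7 -26.0 21.0
  x -10 n 50 zmax 112.7 yridge -1.5 ymid -3.0 -26.0 20.0
  x -2 n 50 zmax 112.5 yridge -4.6 ymid -3.2 -27.0 21.0
  x 6 n 49 zmax 114.7 yridge -2.8 ymid -5.4 -29.0 18.0
  x 14 n 51 zmax 114.6 yridge -4.9 ymid -4.6 -29.0 19.0
  x 22 n 46 zmax 112.6 yridge -3.6 ymid -4.6 -29.0 19.0
  x 30 n 48 zmax 115.7 yridge -6.3 ymid -3.9 -27.0 19.0
  x 38 n 47 zmax 123.6 yridge -5.9 ymid -5.8 -28.0 17.0
  x 46 n 44 zmax 140.1 yridge -7.7 ymid -3.6 -23.0 15.0
  x 54 n 41 zmax 154.0 yridge -4.0 ymid -3.3 -16.0 10.0
  x 62 n 30 zmax 150.9 yridge -9.8 ymid -5.5 -18.0 7.0
  x 70 n 19 zmax 140.2 yridge -7.4 ymid -6.1 -17.0 4.0
  x 78 n 21 zmax 135.3 yridge -5.4 ymid -7.9 -18.0 2.0
  x 86 n 17 zmax 129.9 yridge -8.8 ymid -6.4 -13.0 1.0
  x 94 n 11 zmax 124.0 yridge 
[... 1955 characters left out ...]
al scene
  x -26 n 13 zmax 87.6 yridge -0.4 ymid 0.9 -10.0 12.0
  x -18 n 35 zmax 89.8 yridge 1.9 ymid 1.2 -14.0 16.0
  x -10 n 39 zmax 90.3 yridge -0.7 ymid 0.2 -17.0 17.0
  x -2 n 42 zmax 91.0 yridge 1.9 ymid 0.7 -15.0 17.0
  x 6 n 42 zmax 90.0 yridge 0.1 ymid 0.5 -16.0 17.0
  x 14 n 44 zmax 90.0 yridge 1.2 ymid 0.8 -15.0 17.0
  x 22 n 39 zmax 88.7 yridge 2.1 ymid 1.3 -15.0 17.0
  x 30 n 23 zmax 88.4 yridge 7.2 ymid 1.9 -14.0 17.0
  x 38 n 26 zmax 110.0 yridge 2.8 ymid 0.9 -14.0 16.0
  x 46 n 42 zmax 120.1 yridge 1.4 ymid 1.7 -7.0 10.0
  x 54 n 29 zmax 111.0 yridge 0.8 ymid 2.1 -6.0 10.0
  x 62 n 25 zmax 105.9 yridge 2.6 ymid 1.6 -4.0 7.0
  x 70 n 24 zmax 102.7 yridge 2.2 ymid 1.9 -4.0 7.0
```

Request:
arm_command --steps '[{"twist": 0.145, "claw": 0}, {"twist": 0.145, "claw": 0}, {"twist": 0.145, "claw": 0}, {"twist": 0.145, "claw": 0}, {"twist": 0.145, "claw": 0}, {"twist": 0.145, "claw": 0}, {"twist": 0.145, "claw": 0}, {"twist": 0.145, "claw": 0}]' --squeeze 20

```text
schema error: expected keys x, y, z, twist, claw
```

Request:
arm_command --steps '[{"twist": 0.145}, {"twist": 0.145}, {"twist": 0.145}, {"twist": 0.145}, {"twist": 0.145}, {"twist": 0.145}, {"twist": 0.145}, {"twist": 0.14}]'

```text
schema error: expected keys x, y, z, twist, claw
```

Request:
arm_command --steps '[{"x": -3, "y": 20}, {"x": -5, "y": 40}, {"x": -5, "y": 46}, {"x": -5, "y": 46}, {"x": -5, "y": 46}, {"x": -5, "y": 46}, {"x": -5, "y": 46}, {"x": -5, "y": 46}]'

```text
schema error: expected keys x, y, z, twist, claw
```

Request:
arm_command --steps '[{"x": 0, "y": 0, "z": 0, "twist": 0.145, "claw": 0}, {"x": 0, "y": 0, "z": 0, "twist": 0.145, "claw": 0}, {"x": 0, "y": 0, "z": 0, "twist": 0.145, "claw": 0}, {"x": 0, "y": 0, "z": 0, "twist": 0.145, "claw": 0}, {"x": 0, "y": 0, "z": 0, "twist": 0.145, "claw": 0}, {"x": 0, "y": 0, "z": 0, "twist": 0.145, "claw": 0}, {"x": 0, "y": 0, "z": 0, "twist": 0.145, "claw": 0}, {"x": 0, "y": 0, "z": 0, "twist": 0.145, "claw": 0}]' --squeeze 20

```text
clock: 0.9
tcp_pos: [236.8, 551.1, 252.6]
eef_rot: [[0.001, 1.0, -0.001], [1.0, -0.001, -0.001], [-0.001, -0.001, -1.0]]
force: [0.1, -0.1, -0.1]
grip_width: 0.1
```

Request:
arm_command --steps '[{"x": 0, "y": 0, "z": 0, "twist": 0.145, "claw": 0}, {"x": 0, "y": 0, "z": 0, "twist": 0.145, "claw": 0}, {"x": 0, "y": 0, "z": 0, "twist": 0.145, "claw": 0}, {"x": 0, "y": 0, "z": 0, "twist": 0.145, "claw": 0}, {"x": 0, "y": 0, "z": 0, "twist": 0.145, "claw": 0}, {"x": 0, "y": 0, "z": 0, "twist": 0.145, "claw": 0}, {"x": 0, "y": 0, "z": 0, "twist": 0.145, "claw": 0}, {"x": 0, "y": 0, "z": 0, "twist": 0.14, "claw": 0}]'

```text
clock: 1.7
tcp_pos: [236.8, 551.1, 252.6]
eef_rot: [[0.915, 0.403, -0.001], [0.403, -0.915, -0.001], [-0.001, 0.001, -1.0]]
force: [-0.1, -0.0, -0.2]
grip_width: -0.3
```

Yaw is 23.8°. Next I translate by about x −95, y +836 in tool axes.

Request:
arm_command --steps '[{"x": -3, "y": 20, "z": 0, "twist": 0, "claw": 0}, {"x": -5, "y": 40, "z": 0, "twist": 0, "claw": 0}, {"x": -5, "y": 46, "z": 0, "twist": 0, "claw": 0}, {"x": -5, "y": 46, "z": 0, "twist": 0, "claw": 0}, {"x": -5, "y": 46, "z": 0, "twist": 0, "claw": 0}, {"x": -5, "y": 46, "z": 0, "twist": 0, "claw": 0}, {"x": -5, "y": 46, "z": 0, "twist": 0, "claw": 0}, {"x": -5, "y": 46, "z": 0, "twist": 0, "claw": 0}]'

```text
clock: 2.5
tcp_pos: [339.4, 227.3, 252.9]
eef_rot: [[0.913, 0.409, -0.0], [0.409, -0.913, -0.0], [-0.0, 0.0, -1.0]]
force: [0.8, 0.4, -0.5]
grip_width: 0.2
```

Request:
arm_command --steps '[{"x": -6, "y": 46, "z": 0, "twist": 0, "claw": 0}, {"x": -6, "y": 46, "z": 0, "twist": 0, "claw": 0}, {"x": -6, "y": 46, "z": 0, "twist": 0, "claw": 0}, {"x": -6, "y": 46, "z": 0, "twist": 0, "claw": 0}, {"x": -6, "y": 46, "z": 0, "twist": 0, "claw": 0}, {"x": -6, "y": 46, "z": 0, "twist": 0, "claw": 0}, {"x": -6, "y": 46, "z": 0, "twist": 0, "claw": 0}, {"x": -6, "y": 46, "z": 0, "twist": 0, "claw": 0}]'

```text
clock: 3.3
tcp_pos: [445.9, -128.4, 253.0]
eef_rot: [[0.913, 0.408, -0.0], [0.408, -0.913, 0.0], [0.0, -0.0, -1.0]]
force: [0.8, 0.8, 0.2]
grip_width: -0.0
```

Request:
arm_command --steps '[{"x": -3, "y": 42, "z": 0, "twist": 0, "claw": 0}, {"x": -3, "y": 40, "z": 0, "twist": 0, "claw": 0}, {"x": -2, "y": 30, "z": 0, "twist": 0, "claw": 0}, {"x": -1, "y": 20, "z": 0, "twist": 0, "claw": 0}, {"x": 0, "y": 0, "z": 0, "twist": 0, "claw": 0}, {"x": 0, "y": 0, "z": 0, "twist": 0, "claw": 0}]'

```text
clock: 3.9
tcp_pos: [491.4, -250.5, 252.6]
eef_rot: [[0.913, 0.408, -0.001], [0.408, -0.913, 0.001], [-0.001, -0.002, -1.0]]
force: [-0.1, -0.2, 0.1]
grip_width: -0.1
```

```bash
python3 - <<'E'
from bench import bot
import cv2
o=bot.get_obs();print(o["clock"],o["tcp_pos"].round(1) if hasattr(o["tcp_pos"],'round') else o["tcp_pos"],o["eef_rot"],o["force"])
for n in["wrist","scene"]:
    c=bot.capture(n); cv2.imwrite(f"pics/{n}2.png",c["pixels"])
E
```

```text
3.9 [ 491.4 -250.5  252.6] [[ 9.13016952e-01  4.07919477e-01 -1.32130183e-03]
 [ 4.07920903e-01 -9.13016624e-01  1.08697895e-03]
 [-7.62970651e-04 -1.53141684e-03 -9.99998536e-01]] [-0.08540215 -0.15026273  0.05642426]
```

View pics/wrist2.png

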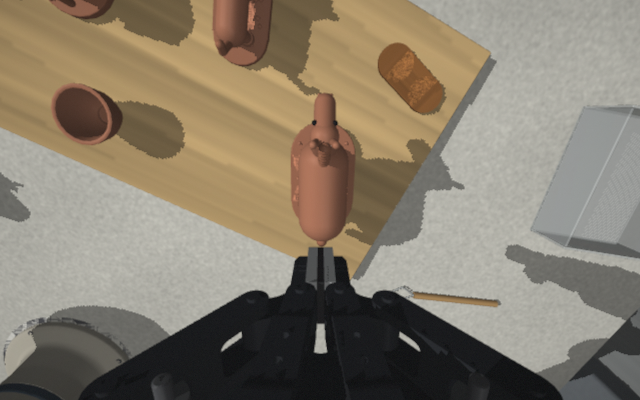

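View pics/scene2.png

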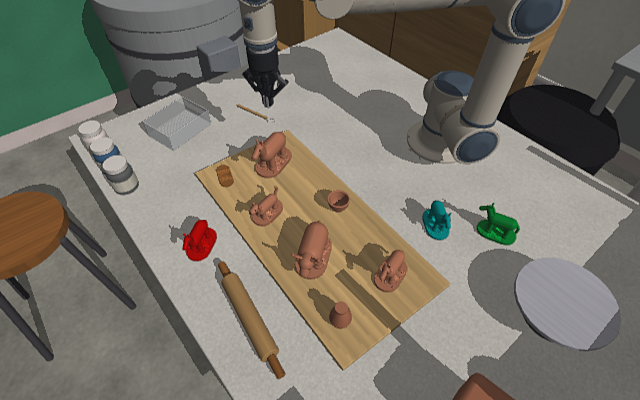

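The wrist view shows the mare aligned with the tool: trunk centre about (323,195), ears at (320,148), fingertips at (321,255). I'll refine the spot from this view's depth.

```bash
cat >> h.py <<'E'
def prof(c,t,yaw,top):
    P=cloud(c).reshape(-1,3);a=np.radians(yaw);R=np.array([[np.cos(a),np.sin(a)],[-np.sin(a),np.cos(a)]])
    ok=(c["z_map"].ravel()>0);q=P[ok];L=(q[:,:2]-t[:2])@R.T
    s=(np.abs(L)<[115,35]).all(1)&(q[:,2]>top-22)&(q[:,2]<top+50)
    L=L[s];z=q[s,2]
    for x in range(-75,105,6):
        b=(L[:,0]>=x)&(L[:,0]<x+6)
        if b.sum()>4: print(x+3,b.sum(),"z95 %.1f ymid %.1f w %.0f"%(np.percentile(z[b],95),(np.percentile(L[b,1],2)+np.percentile(L[b,1],98))/2,np.ptp(L[b,1])))
E
python3 - <<'E'
from h import *
from bench import bot
c=bot.capture("wrist");o=bot.get_obs()
print(c["eye"],c["rotation"].round(3))
prof(c,o["tcp_pos"],24,110)
E
```

```text
[ 563.55896082 -218.57753673  372.96246758] [[ 0.408  0.867  0.285]
 [-0.913  0.388  0.126]
 [-0.001 -0.312  0.95 ]]
-60 5 z95 93.2 ymid -2.9 w 7
-54 39 z95 96.4 ymid -3.3 w 19
-48 63 z95 102.6 ymid -3.4 w 31
-42 137 z95 106.7 ymid -3.3 w 42
-36 198 z95 108.3 ymid -2.9 w 49
-30 240 z95 109.2 ymid -2.7 w 50
-24 264 z95 109.3 ymid -3.3 w 51
-18 257 z95 109.3 ymid -3.3 w 50
-12 265 z95 109.3 ymid -3.1 w 50
-6 276 z95 109.0 ymid -3.7 w 51
0 281 z95 109.3 ymid -3.6 w 50
6 278 z95 109.2 ymid -3.9 w 50
12 291 z95 109.2 ymid -3.6 w 51
18 301 z95 109.3 ymid -4.1 w 51
24 303 z95 109.5 ymid -4.1 w 50
30 309 z95 109.5 ymid -4.0 w 50
36 290 z95 116.9 ymid -4.5 w 49
42 263 z95 130.5 ymid -4.0 w 46
48 175 z95 141.3 ymid -4.2 w 40
54 205 z95 151.4 ymid -4.4 w 26
60 245 z95 148.7 ymid -4.7 w 24
66 201 z95 138.1 ymid -5.1 w 23
72 176 z95 134.5 ymid -4.9 w 21
78 174 z95 130.4 ymid -5.2 w 18
84 155 z95 126.3 ymid -5.2 w 18
90 150 z95 122.6 ymid -5.3 w 18
96 36 z95 118.6 ymid -5.5 w 13
```

Request:
arm_command --steps '[{"x": 0, "y": 2, "z": 8, "twist": 0, "claw": 0}, {"x": 0, "y": 0, "z": 15, "twist": 0, "claw": 0}, {"x": 0, "y": 0, "z": 20, "twist": 0, "claw": 0}, {"x": 0, "y": 0, "z": 20, "twist": 0, "claw": 0}, {"x": 0, "y": 0, "z": 15, "twist": 0, "claw": 0}, {"x": 0, "y": 0, "z": 10, "twist": 0, "claw": 0}, {"x": 0, "y": 0, "z": 5, "twist": 0, "claw": 0}, {"x": 0, "y": 0, "z": 0, "twist": 0, "claw": 0}]'

```text
clock: 4.85
tcp_pos: [492.3, -252.3, 159.7]
eef_rot: [[0.913, 0.409, -0.001], [0.409, -0.913, 0.0], [-0.0, -0.001, -1.0]]
force: [-0.7, 0.2, -0.4]
grip_width: -0.1
```

```bash
python3 - <<'E'
from bench import bot
import cv2,numpy as np
a=bot.capture("scene")["pixels"][85:215,190:350]
b=bot.capture("wrist")["pixels"]
print(bot.get_obs()["tcp_pos"],bot.get_obs()["force"])
cv2.imwrite("pics/m3.png",np.hstack([cv2.resize(a,(400,325),interpolation=3),cv2.resize(b[100:360,160:480],(400,325))]))
E
```

```text
[ 492.77048723 -252.57727148  161.15114598] [-0.65550245  0.83135942 -0.89299602]
```

View pics/m3.png

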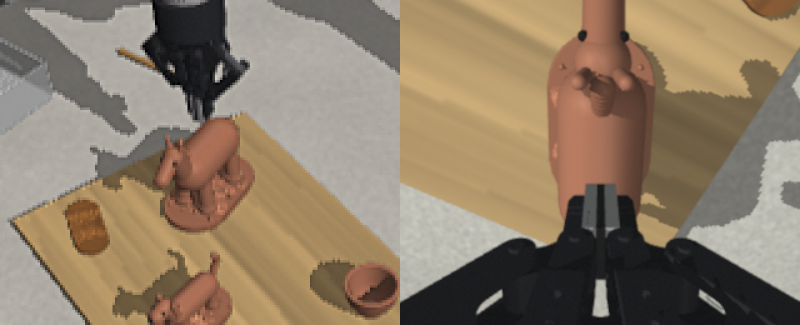

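The fingers are centred over the ridge, with about 28 mm of gap left and the head well ahead.

Request:
arm_command --steps '[{"x": 0, "y": 0, "z": 2, "twist": 0, "claw": 0}, {"x": 0, "y": 0, "z": 3, "twist": 0, "claw": 0}, {"x": 0, "y": 0, "z": 3, "twist": 0, "claw": 0}, {"x": 0, "y": 0, "z": 3, "twist": 0, "claw": 0}, {"x": 0, "y": 0, "z": 3, "twist": 0, "claw": 0}, {"x": 0, "y": 0, "z": 2, "twist": 0, "claw": 0}, {"x": 0, "y": 0, "z": 1, "twist": 0, "claw": 0}, {"x": 0, "y": 0, "z": 1, "twist": 0, "claw": 0}]'

```text
clock: 5.75
tcp_pos: [492.5, -252.4, 142.2]
eef_rot: [[0.913, 0.408, -0.0], [0.408, -0.913, -0.0], [-0.0, -0.0, -1.0]]
force: [0.0, 0.5, 0.6]
grip_width: -0.5
```

Request:
arm_command --steps '[{"x": 0, "y": 0, "z": 1, "twist": 0, "claw": 0}, {"x": 0, "y": 0, "z": 1, "twist": 0, "claw": 0}, {"x": 0, "y": 0, "z": 1, "twist": 0, "claw": 0}]'

```text
clock: 6.05
tcp_pos: [492.5, -252.5, 139.3]
eef_rot: [[0.913, 0.408, 0.0], [0.408, -0.913, -0.0], [0.0, 0.0, -1.0]]
force: [0.7, -0.2, -0.2]
grip_width: -0.2
```

Request:
arm_command --steps '[{"x": 0, "y": 0, "z": 1, "twist": 0, "claw": 0}, {"x": 0, "y": 0, "z": 1, "twist": 0, "claw": 0}, {"x": 0, "y": 0, "z": 1, "twist": 0, "claw": 0}]'

```text
clock: 6.35
tcp_pos: [492.5, -252.4, 136.2]
eef_rot: [[0.913, 0.408, 0.0], [0.408, -0.913, -0.0], [0.0, 0.0, -1.0]]
force: [0.8, 0.6, 0.1]
grip_width: 0.1
```

Request:
arm_command --steps '[{"x": 0, "y": 0, "z": 1, "twist": 0, "claw": 0}]'

```text
clock: 6.45
tcp_pos: [492.5, -252.4, 135.2]
eef_rot: [[0.913, 0.408, 0.0], [0.408, -0.913, 0.0], [0.0, -0.0, -1.0]]
force: [-0.2, -0.0, -0.4]
grip_width: 0.1
```

Request:
arm_command --steps '[{"x": 0, "y": 0, "z": 1, "twist": 0, "claw": 0}]'

```text
clock: 6.55
tcp_pos: [492.5, -252.4, 134.2]
eef_rot: [[0.913, 0.408, 0.0], [0.408, -0.913, -0.0], [-0.0, 0.0, -1.0]]
force: [0.2, 0.6, 0.1]
grip_width: 0.3
```

Request:
arm_command --steps '[{"x": 0, "y": 0, "z": 1, "twist": 0, "claw": 0}]'

```text
clock: 6.65
tcp_pos: [492.5, -252.4, 133.2]
eef_rot: [[0.913, 0.408, 0.0], [0.408, -0.913, -0.0], [0.0, 0.0, -1.0]]
force: [0.5, 0.4, -0.7]
grip_width: 0.5
```

Request:
arm_command --steps '[{"x": 0, "y": 0, "z": 1, "twist": 0, "claw": 0}]'

```text
clock: 6.75
tcp_pos: [492.5, -252.4, 132.2]
eef_rot: [[0.913, 0.409, 0.0], [0.409, -0.913, -0.0], [0.0, 0.0, -1.0]]
force: [0.0, 0.4, 0.1]
grip_width: -0.0
```

Request:
arm_command --steps '[{"x": 0, "y": 0, "z": 1, "twist": 0, "claw": 0}]'

```text
clock: 6.85
tcp_pos: [492.5, -252.4, 132.0]
eef_rot: [[0.913, 0.409, 0.0], [0.409, -0.913, -0.0], [0.0, 0.0, -1.0]]
force: [-1.5, 2.2, 7.1]
grip_width: 0.3
```

Contact with the mare at about 7 N. I hold briefly, easing slightly, then lift.

Request:
arm_command --steps '[{"x": 0, "y": 0, "z": -0.2, "twist": 0, "claw": 0}, {"x": 0, "y": 0, "z": 0, "twist": 0, "claw": 0}]'

```text
clock: 7.05
tcp_pos: [492.5, -252.5, 132.0]
eef_rot: [[0.913, 0.408, 0.0], [0.408, -0.913, -0.0], [0.0, 0.0, -1.0]]
force: [-1.1, 0.2, 4.3]
grip_width: 0.1
```

Request:
arm_command --steps '[{"x": 0, "y": 0, "z": -1, "twist": 0, "claw": 0}, {"x": 0, "y": 0, "z": -2, "twist": 0, "claw": 0}, {"x": 0, "y": 0, "z": -5, "twist": 0, "claw": 0}, {"x": 0, "y": 0, "z": -12, "twist": 0, "claw": 0}, {"x": 0, "y": 0, "z": -20, "twist": 0, "claw": 0}, {"x": 0, "y": 0, "z": -30, "twist": 0, "claw": 0}, {"x": 0, "y": 0, "z": -30, "twist": 0, "claw": 0}, {"x": 0, "y": 0, "z": -10, "twist": 0, "claw": 0}]'

```text
clock: 7.85
tcp_pos: [493.4, -252.9, 246.5]
eef_rot: [[0.913, 0.409, 0.006], [0.409, -0.913, -0.004], [0.004, 0.006, -1.0]]
force: [0.2, -1.0, 0.1]
grip_width: -0.0
```

```bash
python3 - <<'E'
from bench import bot
from h import *
c=bot.capture("wrist");o=bot.get_obs();print(o["tcp_pos"],o["force"])
prof(c,np.array([491.4,-250.5]),24,110)
cv2.imwrite("pics/w4.png",c["pixels"])
t=np.radians(15);ex=np.array([np.cos(t),np.sin(t)]);ey=np.array([ex[1],-ex[0]])
d=np.array([494.8,254.7])-o["tcp_pos"][:2];print("after twist +0.157: tool",d@ex,d@ey)
E
```

```text
[ 493.41392704 -252.96838251  246.45406668] [ 0.07670319 -0.4233411   0.50262674]
-54 28 z95 96.5 ymid -3.1 w 14
-48 57 z95 102.8 ymid -2.4 w 33
-42 136 z95 106.3 ymid -3.4 w 44
-36 205 z95 108.5 ymid -2.4 w 49
-30 242 z95 109.2 ymid -2.9 w 50
-24 273 z95 109.3 ymid -2.9 w 49
-18 264 z95 109.3 ymid -2.5 w 49
-12 268 z95 109.1 ymid -3.3 w 50
-6 288 z95 109.2 ymid -3.0 w 51
0 291 z95 109.2 ymid -2.9 w 51
6 293 z95 109.2 ymid -3.1 w 50
12 301 z95 109.2 ymid -2.9 w 51
18 312 z95 109.3 ymid -3.5 w 51
24 316 z95 109.3 ymid -3.4 w 50
30 322 z95 109.2 ymid -3.5 w 50
36 305 z95 116.4 ymid -3.5 w 50
42 282 z95 128.4 ymid -3.9 w 47
48 190 z95 140.7 ymid -3.5 w 40
54 197 z95 151.6 ymid -4.2 w 27
60 258 z95 150.2 ymid -4.2 w 24
66 216 z95 138.2 ymid -4.2 w 23
72 193 z95 134.8 ymid -4.3 w 21
78 172 z95 130.8 ymid -4.7 w 18
84 175 z95 126.6 ymid -4.7 w 18
90 148 z95 122.9 ymid -4.7 w 18
96 54 z95 118.4 ymid -4.7 w 13
after twist +0.157: tool 132.7330896567809 -490.0112597763088
```

The mare hasn't moved: its profile matches the earlier one to within about 1 mm. Now to the foal.

Request:
arm_command --steps '[{"x": 0, "y": 0, "z": 0, "twist": 0.075, "claw": 0}, {"x": 0, "y": 0, "z": 0, "twist": 0.08, "claw": 0}, {"x": 6, "y": -20, "z": 0, "twist": 0, "claw": 0}, {"x": 12, "y": -45, "z": 0, "twist": 0, "claw": 0}, {"x": 12, "y": -45, "z": 0, "twist": 0, "claw": 0}, {"x": 12, "y": -45, "z": 0, "twist": 0, "claw": 0}, {"x": 12, "y": -45, "z": 0, "twist": 0, "claw": 0}, {"x": 12, "y": -45, "z": 0, "twist": 0, "claw": 0}]'

```text
clock: 8.7
tcp_pos: [491.1, 3.1, 240.1]
eef_rot: [[0.965, 0.262, -0.002], [0.262, -0.965, 0.0], [-0.001, -0.001, -1.0]]
force: [1.6, 0.7, 0.4]
grip_width: 0.1
```

Request:
arm_command --steps '[{"x": 12, "y": -45, "z": 0, "twist": 0, "claw": 0}, {"x": 12, "y": -45, "z": 0, "twist": 0, "claw": 0}, {"x": 12, "y": -45, "z": 0, "twist": 0, "claw": 0}, {"x": 12, "y": -45, "z": 0, "twist": 0, "claw": 0}, {"x": 12, "y": -40, "z": 0, "twist": 0, "claw": 0}, {"x": 6, "y": -25, "z": 0, "twist": 0, "claw": 0}, {"x": 0, "y": 0, "z": 0, "twist": 0, "claw": 0}, {"x": 0, "y": 0, "z": 0, "twist": 0, "claw": 0}]'

```text
clock: 9.5
tcp_pos: [490.7, 255.1, 240.1]
eef_rot: [[0.965, 0.264, -0.002], [0.264, -0.965, -0.001], [-0.002, 0.001, -1.0]]
force: [-0.2, 0.1, 1.3]
grip_width: -0.3
```

```bash
python3 - <<'E'
from bench import bot
from h import *
c=bot.capture("wrist");o=bot.get_obs();print(o["tcp_pos"],o["eef_rot"],o["force"])
prof(c,np.array(o["tcp_pos"]),15,87)
cv2.imwrite("pics/w5.png",c["pixels"])
E
```

```text
[490.98121013 254.40467774 240.48755087] [[ 9.64910789e-01  2.62574766e-01 -1.28905971e-03]
 [ 2.62573379e-01 -9.64911341e-01 -1.15063740e-03]
 [-1.54595668e-03  7.71789673e-04 -9.99998507e-01]] [-0.09612418  0.05432989  0.73201699]
-36 17 z95 75.4 ymid -1.7 w 7
-30 37 z95 81.9 ymid -2.0 w 18
-24 105 z95 84.5 ymid -1.4 w 30
-18 154 z95 86.0 ymid -1.9 w 32
-12 174 z95 86.8 ymid -1.6 w 34
-6 172 z95 86.5 ymid -1.9 w 33
0 181 z95 86.3 ymid -1.8 w 33
6 179 z95 86.6 ymid -1.8 w 33
12 185 z95 86.4 ymid -1.8 w 32
18 187 z95 86.2 ymid -1.7 w 32
24 194 z95 86.3 ymid -1.6 w 33
30 184 z95 93.3 ymid -1.6 w 33
36 149 z95 104.6 ymid -1.1 w 31
42 102 z95 117.1 ymid -1.6 w 23
48 149 z95 115.2 ymid -0.9 w 16
54 120 z95 107.0 ymid -1.1 w 14
60 107 z95 102.8 ymid -0.9 w 13
66 100 z95 98.8 ymid -0.9 w 13
72 42 z95 95.0 ymid -0.9 w 10
```

View pics/w5.png

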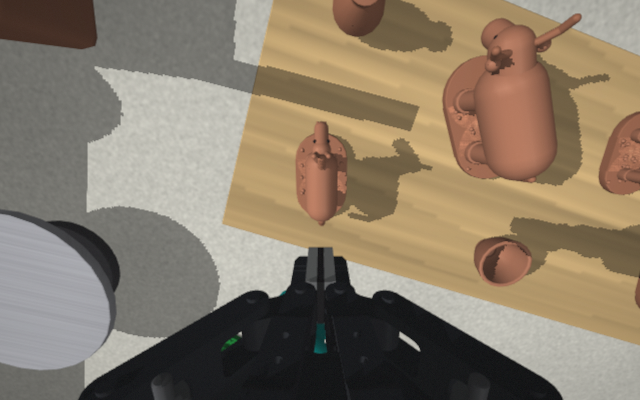

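The wrist view shows the foal: trunk (321,195), ears (320,150), fingertips (321,255), aligned with the tool. The spot is about 4–7 mm ahead, so I shift x +4, y +1 and descend most of the way.

Request:
arm_command --steps '[{"x": 4, "y": 1, "z": 6, "twist": 0, "claw": 0}, {"x": 0, "y": 0, "z": 15, "twist": 0, "claw": 0}, {"x": 0, "y": 0, "z": 20, "twist": 0, "claw": 0}, {"x": 0, "y": 0, "z": 20, "twist": 0, "claw": 0}, {"x": 0, "y": 0, "z": 20, "twist": 0, "claw": 0}, {"x": 0, "y": 0, "z": 14, "twist": 0, "claw": 0}, {"x": 0, "y": 0, "z": 5, "twist": 0, "claw": 0}, {"x": 0, "y": 0, "z": 0, "twist": 0, "claw": 0}]'

```text
clock: 10.35
tcp_pos: [495.0, 254.6, 140.4]
eef_rot: [[0.965, 0.262, -0.002], [0.262, -0.965, -0.001], [-0.002, 0.0, -1.0]]
force: [0.0, -0.1, 0.5]
grip_width: -0.3
```

```bash
python3 - <<'E'
from bench import bot
import cv2,numpy as np
a=bot.capture("scene")["pixels"][200:330,310:470]
b=bot.capture("wrist")["pixels"]
print(bot.get_obs()["tcp_pos"],bot.get_obs()["force"])
cv2.imwrite("pics/f6.png",np.hstack([cv2.resize(a,(400,325),interpolation=3),cv2.resize(b[100:360,160:480],(400,325))]))
E
```

```text
[495.62895857 255.13473862 142.39833138] [0.04091703 0.82300391 0.68464585]
```

View pics/f6.png

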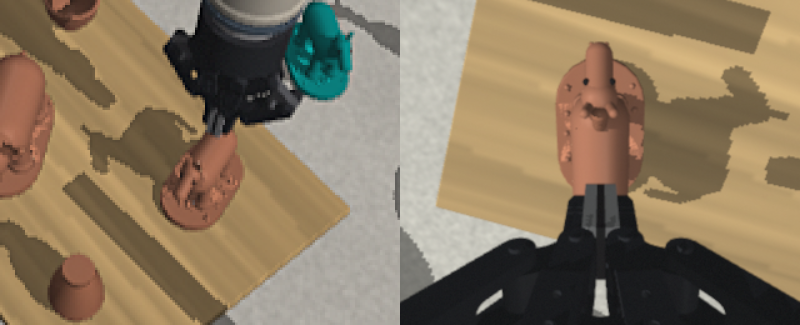

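Request:
arm_command --steps '[{"x": 0, "y": 0, "z": 2, "twist": 0, "claw": 0}, {"x": 0, "y": 0, "z": 4, "twist": 0, "claw": 0}, {"x": 0, "y": 0, "z": 4, "twist": 0, "claw": 0}, {"x": 0, "y": 0, "z": 4, "twist": 0, "claw": 0}, {"x": 0, "y": 0, "z": 3, "twist": 0, "claw": 0}, {"x": 0, "y": 0, "z": 2, "twist": 0, "claw": 0}, {"x": 0, "y": 0, "z": 1, "twist": 0, "claw": 0}, {"x": 0, "y": 0, "z": 1, "twist": 0, "claw": 0}]'

```text
clock: 11.25
tcp_pos: [495.3, 255.1, 120.5]
eef_rot: [[0.965, 0.263, 0.0], [0.263, -0.965, 0.0], [0.0, -0.0, -1.0]]
force: [0.6, -0.6, -0.2]
grip_width: -0.0
```

Request:
arm_command --steps '[{"x": 0, "y": 0, "z": 1, "twist": 0, "claw": 0}, {"x": 0, "y": 0, "z": 1, "twist": 0, "claw": 0}, {"x": 0, "y": 0, "z": 1, "twist": 0, "claw": 0}]'

```text
clock: 11.55
tcp_pos: [495.3, 255.2, 117.5]
eef_rot: [[0.965, 0.263, 0.0], [0.263, -0.965, 0.0], [0.0, -0.0, -1.0]]
force: [-0.5, -0.6, -0.1]
grip_width: -0.0
```

Request:
arm_command --steps '[{"x": 0, "y": 0, "z": 1, "twist": 0, "claw": 0}, {"x": 0, "y": 0, "z": 1, "twist": 0, "claw": 0}, {"x": 0, "y": 0, "z": 1, "twist": 0, "claw": 0}, {"x": 0, "y": 0, "z": 1, "twist": 0, "claw": 0}]'

```text
clock: 11.95
tcp_pos: [495.2, 255.1, 113.4]
eef_rot: [[0.965, 0.263, 0.0], [0.263, -0.965, 0.0], [0.0, -0.0, -1.0]]
force: [-0.0, 0.1, -1.0]
grip_width: 0.1
```

Request:
arm_command --steps '[{"x": 0, "y": 0, "z": 1, "twist": 0, "claw": 0}]'

```text
clock: 12.05
tcp_pos: [495.2, 255.1, 112.4]
eef_rot: [[0.965, 0.263, 0.0], [0.263, -0.965, 0.0], [0.0, -0.0, -1.0]]
force: [0.0, -0.7, -0.9]
grip_width: 0.2
```

Request:
arm_command --steps '[{"x": 0, "y": 0, "z": 1, "twist": 0, "claw": 0}]'

```text
clock: 12.15
tcp_pos: [495.2, 255.1, 111.4]
eef_rot: [[0.965, 0.263, -0.0], [0.263, -0.965, -0.0], [-0.0, 0.0, -1.0]]
force: [0.4, -0.5, 0.1]
grip_width: 0.4
```

Request:
arm_command --steps '[{"x": 0, "y": 0, "z": 1, "twist": 0, "claw": 0}]'

```text
clock: 12.25
tcp_pos: [495.2, 255.2, 110.4]
eef_rot: [[0.965, 0.263, 0.0], [0.263, -0.965, 0.0], [0.0, -0.0, -1.0]]
force: [0.4, -0.4, -0.5]
grip_width: 0.3
```

Request:
arm_command --steps '[{"x": 0, "y": 0, "z": 1, "twist": 0, "claw": 0}]'

```text
clock: 12.35
tcp_pos: [495.2, 255.1, 109.4]
eef_rot: [[0.965, 0.263, 0.0], [0.263, -0.965, -0.0], [0.0, 0.0, -1.0]]
force: [0.1, 0.6, -0.4]
grip_width: 0.1
```

Request:
arm_command --steps '[{"x": 0, "y": 0, "z": 1, "twist": 0, "claw": 0}]'

```text
clock: 12.45
tcp_pos: [495.3, 255.2, 109.0]
eef_rot: [[0.965, 0.263, 0.0], [0.263, -0.965, 0.0], [0.0, -0.0, -1.0]]
force: [-1.8, -1.0, 5.5]
grip_width: 0.1
```

Contact with the foal at 5.5 N. I hold briefly, then lift.

Request:
arm_command --steps '[{"x": 0, "y": 0, "z": -0.1, "twist": 0, "claw": 0}, {"x": 0, "y": 0, "z": 0, "twist": 0, "claw": 0}]'

```text
clock: 12.65
tcp_pos: [495.2, 255.2, 109.0]
eef_rot: [[0.965, 0.263, 0.0], [0.263, -0.965, 0.0], [0.0, -0.0, -1.0]]
force: [-2.1, -1.4, 3.3]
grip_width: -0.2
```

Request:
arm_command --steps '[{"x": 0, "y": 0, "z": -1, "twist": 0, "claw": 0}, {"x": 0, "y": 0, "z": -2, "twist": 0, "claw": 0}, {"x": 0, "y": 0, "z": -5, "twist": 0, "claw": 0}, {"x": 0, "y": 0, "z": -15, "twist": 0, "claw": 0}, {"x": 0, "y": 0, "z": -25, "twist": 0, "claw": 0}, {"x": 0, "y": 0, "z": -40, "twist": 0, "claw": 0}, {"x": 0, "y": 0, "z": -40, "twist": 0, "claw": 0}, {"x": 0, "y": 0, "z": -20, "twist": 0, "claw": 0}]'

```text
clock: 13.45
tcp_pos: [495.9, 255.4, 262.7]
eef_rot: [[0.965, 0.263, 0.007], [0.263, -0.965, 0.003], [0.007, -0.001, -1.0]]
force: [0.1, -0.8, 0.1]
grip_width: -0.2
```

Request:
arm_command --steps '[{"x": -6, "y": -15, "z": 0, "twist": 0, "claw": 0}, {"x": -15, "y": -35, "z": 0, "twist": 0, "claw": 0}, {"x": -15, "y": -40, "z": 0, "twist": 0, "claw": 0}, {"x": -15, "y": -40, "z": 0, "twist": 0, "claw": 0}, {"x": -15, "y": -40, "z": 0, "twist": 0, "claw": 0}, {"x": -15, "y": -40, "z": 0, "twist": 0, "claw": 0}, {"x": -10, "y": -20, "z": 0, "twist": 0, "claw": 0}, {"x": 0, "y": 0, "z": 0, "twist": 0, "claw": 0}]'

```text
clock: 14.25
tcp_pos: [343.9, 455.4, 255.6]
eef_rot: [[0.964, 0.267, -0.002], [0.267, -0.964, -0.001], [-0.002, -0.0, -1.0]]
force: [-0.6, -0.7, 0.4]
grip_width: 0.1
```

Request:
arm_command --steps '[{"x": 0, "y": 0, "z": 0, "twist": 0, "claw": 0}, {"x": 0, "y": 0, "z": 0, "twist": 0, "claw": 0}, {"x": 0, "y": 0, "z": 0, "twist": 0, "claw": 0}]'

```text
clock: 14.55
tcp_pos: [347.7, 452.3, 256.6]
eef_rot: [[0.965, 0.261, 0.0], [0.261, -0.965, -0.0], [0.0, 0.0, -1.0]]
force: [-0.3, 0.2, 0.3]
grip_width: -0.1
```

```bash
python3 - <<'E'
from bench import bot
from h import *
o=bot.get_obs();print(o["clock"],o["tcp_pos"],o["force"],np.abs(o["qd"]).max())
for n in ["top","scene"]:
    c=bot.capture(n);cv2.imwrite(f"pics/{n}9.png",c["pixels"])
    c0=dict(np.load(n+"1.npz"))
    d=np.abs(c["pixels"].astype(int)-c0["pixels"]).max(2)
    B={"top":{"mare":(400,178,440,240),"foal":(233,178,265,228)},"scene":{"mare":(250,132,293,178),"foal":(370,248,410,293)}}[n]
    for k,(a,b,e,f) in B.items():
        def msk(i):
            h=cv2.cvtColor(i[b:f,a:e],cv2.COLOR_BGR2HSV);return ((h[...,0]<11)|(h[...,0]>170))&(h[...,1]>85)
        m0,m1=msk(c0["pixels"]),msk(c["pixels"])
        cen=lambda m:np.argwhere(m).mean(0).round(2)
        print(n,k,m0.sum(),m1.sum(),cen(m0),cen(m1),(m0^m1).sum())
E
```

```text
14.55 [347.73562899 452.33647331 256.55184566] [-0.31325263  0.15045826  0.29432943] 0.002994561010997737
top mare 1083 1064 [33.36 19.29] [33.02 19.24] 215
top foal 529 522 [28.48 14.99] [29.1  15.04] 167
scene mare 1186 1198 [22.97 21.15] [22.81 21.17] 18
scene foal 896 896 [23.83 20.96] [23.8  20.98] 6
```

View pics/scene9.png

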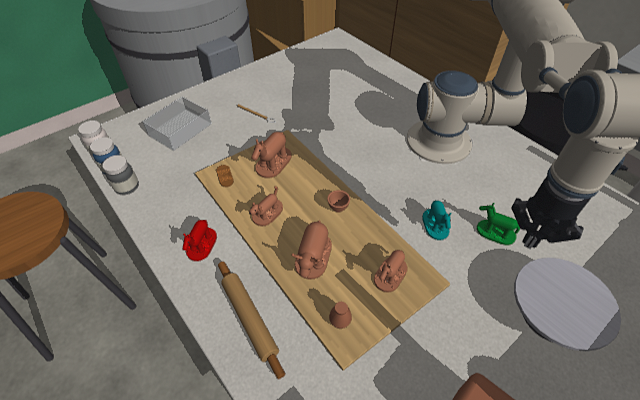

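Everything stands where it was. The mare at (271,155) and foal at (390,270) are unchanged, and the hand is clear at about (550,215). Handing in.

```bash
python3 -c "
from bench import bot
print(bot.close_job())"
```

```text
the job is handed in; nothing more can be done
None
```

I touched the mare's back and then the foal's with the closed fingertips, drew the hand well clear and handed the job in at about 14.6 s. Each touch came down at about 10 mm/s and lasted about 0.3 s before I lifted off. The measured force was about 7 N on the mare and 5.5 N on the foal.

**Last checks:** In the scene view both horses are unmoved (mask centres shifted at most 0.2 px), and the other animals, pots and rib look untouched. The top view disagreed slightly, with mask centres shifting 0.3 px for the mare and 0.6 px for the foal. I put that down to image noise, since the scene view showed no shift and the mare's depth profile after its touch matched the one before. The hand is about 245 mm to the side of the foal and at rest, with no contact force.

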